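Seat the twin-pot rotor on the mixer's splined shaft

TASK

Take the twin-pot rotor out of the blue tray and fit it, upright, on the splined shaft of the bench mixer: press it lightly and twist it to and fro until the splines mesh, then let it down fully home on the shaft's collar. Turn it, with the stiff drive, until its two arms point at the two raised ribs on the mixer's deck, then let go. Never force it, and leave the other things in the tray where they are.

Things in the scene. Friction and masses are not known exactly. Their poses are not given: they have to be found in the camera images.
- rotor_hub (a point): Loose aluminium rotor, 175 to 350 g, upright in the blue tray. Its upright hexagonal hub is 60 mm tall, 40 mm over flats; one pair of 23 mm wide flats faces rotor +y and -y (grip these, in the hub's upper half). This point: on the hub axis half-way up, 30 mm above the underside. x: along the arms, z: up along the bore. The rotor is the same after a half turn about z.
- rotor_arm (a point): End of the rotor's +x arm, 76 mm from the hub axis, 4 mm above the underside. Two arms, 22 mm wide and 8 mm thick, reach out at the hub's foot along rotor +x and -x; each carries a closed round pot, 34 mm across, its centre 52 mm from the hub axis, its top 30 mm above the rotor's underside.
- rotor_bore (a point): Centre of the bore's lower mouth, in the rotor's underside. The bore runs right through the hub. From 2 to 24 mm above the underside it has four inward spline teeth 6.4 mm wide, tips at radius 10.2 mm, roots at 15.2 mm; the four gaps between them lie at 0 (the +x arm), 90, 180 and 270 degrees. Above that it is plain and wide.
- seat (a point): On the shaft axis, centre of the top of the shaft's collar (40 mm across, 10 mm above the deck); the rotor's underside rests here when home. z up; its x axis runs along the line through the two ribs and does not turn with the shaft. The shaft turns stiffly (0.2 N m of friction; light rubbing does not turn it), at least 2 rad either way, and stays where left.
- shaft_tip (a point): Top of the steel shaft, 41 mm above the collar. Four spline teeth, 8 mm wide, outer radius 14 mm, stand from 0 to 22 mm above the collar; then a plain round pilot 18 mm across to 34 mm; then a cone to the 8 mm wide tip. So the rotor first centres on the pilot; unmeshed, its teeth land on the shaft teeth's flat ends with its underside 20 mm above the collar; meshed, it slides on down.
- rib (a point): Top of the raised rib at the mixer's -x side, 90 mm from the shaft axis, 6 mm below the collar's top; its twin is opposite. The shaft's angle varies and is not given: at first the splines never mesh with the arms on the ribs' line, but do with the arms turned 0.23 to 1.34 rad counterclockwise from it (teeth repeat every 90 degrees). Meshed play: about 0.06 rad either way, 1 mm sideways.
- mixer: White bench mixer, 200 x 200 mm, fixed to the table, deck 75 mm above the table. Origin: centre of its underside, straight below the seat; x axis along the line through the two ribs. More than 45 N between rotor and mixer or its shaft counts as forcing.
- tray: Blue tray, 300 (x) x 240 (y) mm, rim 16 mm high, floor 5 mm thick, does not move. Origin: centre of its underside.
- jar: Bystander: small closed jar, 36 mm across, 36 mm tall, standing in the blue tray. Origin: centre of its underside.
- syringe: Bystander: black material syringe about 100 mm long lying in the blue tray. Origin: centre of its underside.
- impression_tray: Bystander: clear horseshoe impression tray about 60 mm long, lying in the blue tray. Origin: centre of its underside.

How it is judged:
At the end, for the whole second after the job is handed in: The rotor stands upright (within 0.08 rad) fully home on the collar (underside within 3 mm of it, on the shaft axis within 3 mm), its arms in line with the ribs within 0.14 rad (8 degrees, either way round), at rest and released (horizontal distance between rotor_hub and seat below 0.003 m and z of rotor_hub in the frame of seat between 0.026 and 0.033 m and angle between rotor_hub's own z axis and vertical below 0.08 rad and angle between the x axis of rotor_hub and the x axis of seat, either way round below 0.14 rad and linear speed of rotor below 0.02 m/s); the robot touches nothing.
It fails at once if the rotor is pressed on the mixer or its shaft with more than 45 N (contact force between rotor and mixer above 45 N).
It fails at once if the rotor is tipped over (more than 0.6 rad) (angle between rotor_hub's own z axis and vertical above 0.6 rad).
It fails at once if another thing in the tray is moved more than 30 mm (distance of any of jar, syringe, impression_tray from where it was at the start of the episode above 0.03 m).
It also fails if it takes over 64 s, if anything falls off the work surface, if the arm or the gripper's body presses on something with over 40 N, if the wrist force passes 120 N, or if a joint passes its speed limit or range.

ROBOT

A 7-joint arm with a two-finger parallel gripper is mounted at the origin on the work surface. World frame = base frame: x ahead of the robot, y to its left, z up, the work surface at z = 0. Lengths are in m, angles in rad, forces in N, time in s.
With the tool pointing down it reaches from about 0.4 to 0.9 m from the base axis. Payload 5.5 kg.
Tool frame: the origin (TCP) lies midway between the tips of the shut fingers; the grasp point (between the pads) lies 19 mm behind it (manip.grip_depth is the distance from the TCP to the grasp point, in m); z points along the fingers, y is the line along which they close (so a half turn about z gives the same grasp; the last joint's range is limited). The gripper opens to 92 mm and grips with 3 to 60 N. Pads are 19 mm wide; open, the fingers measure 130 mm over their backs; the gripper's body (75 mm by 190 mm) begins 47 mm behind the grasp point.
Start: joints at [-1.013, 0.501, -0.427, 1.55, 0.221, 1.138, -0.21], TCP at [0.189, 0.622, 0.227] pointing down, gripper open.
Joint ranges: [-2.88, 2.88], [-0.31, 2.03], [-1.54, 1.56], [0.2, 2.42], [-1.41, 4.55], [0.19, 2.02], [-2.57, 2.57]. Speed limits (rad/s): [2.57, 2.57, 3.14, 3.14, 3.14, 3.14, 3.14].

INTERFACE

Orientations are given as a unit quaternion [x, y, z, w].
In Python, from bench import manip, effector, viewer gives the robot as it stands. Calls block until the motion is done:
- manip.move_pose(position, orientation): joint-space move of the TCP to a pose.
- manip.servo_line(position, ori=None, vel=0.15): straight line of the TCP; ori=None keeps the orientation; vel is the mean speed in m/s.
- manip.movej(angles): joint-space move.
- effector.open_jaws() and effector.close(f_grip=None): open the fingers fully, or close them until they stop; f_grip is the grip in N (None keeps the last).
- manip.sleep(seconds).
- manip.solve_ik(position, orientation): joint angles nearest the present ones, or None.
- viewer.get_image(name): name is "scene" or "top" or "wrist"; returns the picture (420x560x3 uint8, red, green, blue); there is no depth.
- viewer.get_calibration(name): a dict with "vfov" (degrees; the focal length in pixels is half the picture's height over the tangent of half this angle, whatever the lens; pixels are square), "cx", "cy" (the principal point, pixels), "eye" and "attitude" of the camera in the world. Camera axes: x right, y down, z forward; pixel columns grow to the right and rows downward; lengths in m; the calibration is good to about 2 mm. A picture is of the moment at which its call begins: read the wrist's pose just before it. get_calibration takes no time and is no camera call; for the wrist camera it gives the pose at the moment of the call.
A pose or a line that the arm cannot do raises manip.PlanningError and nothing moves.
- manip.hand_in(): hands the job in; it is judged then, once.
Readings, each from a call of its own:
- manip.current_clock(): time.
- manip.current_q(): joint angles.
- manip.current_joint_velocities(): joint speeds.
- manip.current_tau(): joint torques, N m.
- manip.current_tool_pos(): TCP position.
- manip.current_tcp_rot(): TCP orientation.
- manip.current_force(): force on the tool from outside, world axes, zero at the start.
- manip.current_wrist_torque(): the same for the moment, N m.
- manip.current_finger_gap(): finger opening in m.
- manip.current_gripper_force(): force on a finger pad.
Only numpy, scipy, OpenCV 4.12 (cv2) and the standard library are available. Lean on these libraries where they do the work, as an engineer would, in place of code of your own. Each camera call takes 0.05 s, during which the arm holds its last target. There are 200 camera calls.

## Working session

There is one attempt and no reset: what is moved stays moved. The work goes in short steps, each a Python script; the robot and the scene stay as the last script left them, time stands still between calls to the robot, and variables do not carry over. Pictures are saved under pics/ and viewed, at most 10 in all, crops included, and the job is handed in when it is done.

```bash
mkdir -p pics; ls
cat > h.py <<'E'
import numpy as np, cv2
from scipy.spatial.transform import Rotation as R
from bench import manip, effector, viewer
def snap(n,f):
    c=viewer.get_calibration(n); im=viewer.get_image(n); cv2.imwrite(f,cv2.cvtColor(im,cv2.COLOR_RGB2BGR)); return im,c
def rot(c):
    a=np.array(c["attitude"],float); return a if a.shape==(3,3) else R.from_quat(a).as_matrix()
def ray(c,u,v,z):
    f=210/np.tan(np.radians(c["vfov"])/2)
    d=rot(c)@np.array([(u-c["cx"])/f,(v-c["cy"])/f,1]); e=np.array(c["eye"]); return e+d*(z-e[2])/d[2]
def down(yaw): # tool z down, tool y along world angle yaw
    y=np.array([np.cos(yaw),np.sin(yaw),0]); z=np.array([0,0,-1.]); return R.from_matrix(np.c_[np.cross(y,z),y,z]).as_quat()
E
python3 - <<'E'
from h import *
for n in("top","scene"):
    im,c=snap(n,f"pics/{n}0.png"); print(n,c)
print(manip.current_tcp_rot(),manip.grip_depth,manip.current_clock(),viewer.get_calibration("wrist"))
a=cv2.imread("pics/top0.png");b=cv2.imread("pics/scene0.png")
E
```

```text
pics
top {'vfov': 56.96048798631941, 'cx': 282.6338067056874, 'cy': 212.9532609949197, 'eye': array([0.34587753, 0.03184883, 1.05054445]), 'attitude': array([-0.6953246 ,  0.71163738, -0.07083542,  0.0712621 ])}
scene {'vfov': 52.82006652129151, 'cx': 274.39779849382313, 'cy': 204.56522631170589, 'eye': array([ 1.09611665, -0.48479811,  0.56331778]), 'attitude': array([ 0.78998622,  0.35416392, -0.21336781, -0.45272935])}
[ 1.46838426e-01  9.89160095e-01 -8.74519506e-04 -1.35939836e-04] 0.0188 0.1 {'vfov': 65.8840548157748, 'cx': 279.09058041955035, 'cy': 209.47430768151256, 'eye': array([0.10949888, 0.64595164, 0.38388315]), 'attitude': array([0.79315079, 0.58880306, 0.09212345, 0.12544344])}
```

View pics/top0.png

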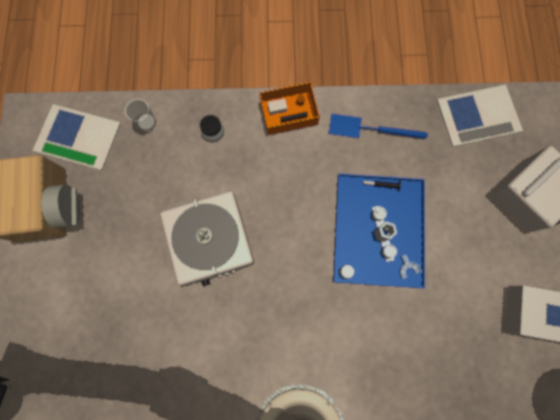

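View pics/scene0.png

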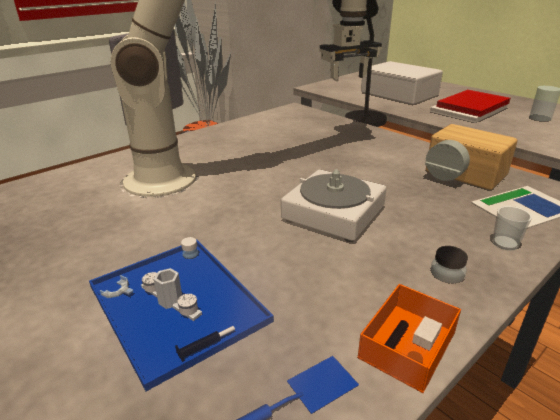

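The top view shows the rotor in the tray, with pots near (379,213) and (389,253) and the hub at (387,231). The mixer shaft is near (204,236), with ribs near (196,202) and (213,270). I'll go above each for a close look.

```bash
cat > s1.py <<'E'
from h import *
c=viewer.get_calibration("top")
p=lambda u,v,z:ray(c,u,v,z)[:2].round(4)
print("pots",p(379,213,.035),p(389,253,.035),"hub",p(387,231,.065),"shaft",p(204,235.5,.12),"ribs",p(196,202,.079),p(213,270,.079))
T=R.from_quat(manip.current_tcp_rot()); w=viewer.get_calibration("wrist")
print("cam in tool",T.inv().apply(np.array(w["eye"])-manip.current_tool_pos()),(T.inv()*R.from_matrix(rot(w))).as_matrix().round(3))
sh=p(204,235.5,.12); hub=(p(379,213,.035)+p(389,253,.035))/2
for nm,t,z in(("mix",sh,.30),("rot",hub,.25)):
    off=.06
    for yaw in (0,np.pi,np.pi/2,-np.pi/2):
        print(nm,yaw,None if (q:=manip.solve_ik([*t,z],down(yaw))) is None else np.round(q,2))
E
python3 s1.py
```

```text
pots [ 0.5469 -0.2277] [ 0.4395 -0.2461] hub [ 0.4933 -0.2371] shaft [0.4844 0.2222] ribs [0.5782 0.2528] [0.4034 0.2067]
cam in tool [ 0.08296493  0.00026618 -0.15811329] [[ 0.001 -0.952 -0.307]
 [ 1.     0.001  0.   ]
 [-0.    -0.307  0.952]]
mix 0 [-0.4   0.2  -0.09  1.77  0.02  1.18 -0.5 ]
mix 3.141592653589793 [ 0.01  0.23 -0.57  1.75  0.14  1.19  2.54]
mix 1.5707963267948966 [-0.21  0.21 -0.31  1.76  0.07  1.19  1.03]
mix -1.5707963267948966 [-0.64  0.19  0.19  1.77 -0.04  1.18 -2.01]
rot 0 [-0.05  0.29  0.55  1.81 -0.17  1.09  0.55]
rot 3.141592653589793 [-0.56  0.62  1.36  1.83 -0.64  1.24 -2.15]
rot 1.5707963267948966 [-0.01  0.28  0.5   1.81 -0.15  1.08  2.11]
rot -1.5707963267948966 [-0.14  0.3   0.65  1.82 -0.21  1.09 -0.98]
```

```bash
cat > s2.py <<'E'
from h import *
manip.move_pose([.486,.224,.215],down(-1.31)); im,c=snap("wrist","pics/mix.png"); 
import json
json.dump({k:np.array(v).tolist() for k,v in c.items()},open("mix.json","w"))
manip.move_pose([.4933,-.2371,.19],down(-1.40)); im,c=snap("wrist","pics/rot.png")
json.dump({k:np.array(v).tolist() for k,v in c.items()},open("rot.json","w"))
print(manip.current_clock(),manip.current_tool_pos(),manip.current_force())
E
python3 s2.py
```

```text
3.7 [ 0.49407833 -0.23543156  0.18991198] [-1.01659128 -1.15067308  0.52554524]
```

View pics/mix.png

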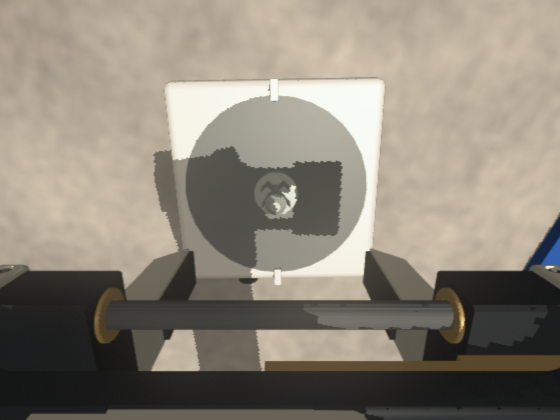

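View pics/rot.png

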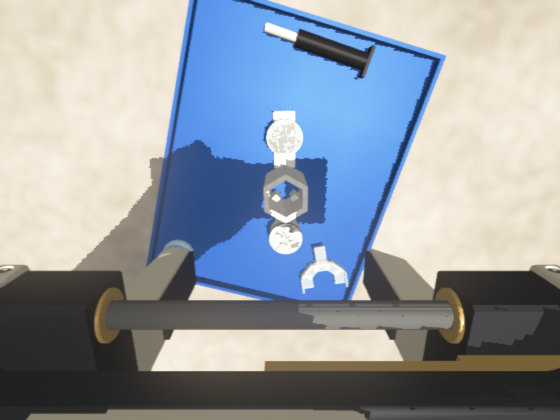

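The mixer view has ribs at (274,90) and (277,277), with the shaft and collar near (275,193). The rotor view has pots at (285,137) and (285,237), with the hub top near (285,193). I'll compute the positions and zoom in on both hubs.

```bash
cat > s3.py <<'E'
from h import *
import json
m=json.load(open("mix.json"));r=json.load(open("rot.json"))
M=lambda u,v,z:ray(m,u,v,z)[:2]; Q=lambda u,v,z:ray(r,u,v,z)[:2]
a,b=M(274,90,.079),M(277.3,277,.079); d=a-b
print("ribs mid",(a+b)/2,"len",np.linalg.norm(d),"ang",np.arctan2(d[1],d[0]))
# square deck corners
k=[M(*p,.075) for p in((166,81),(384,80),(372,277),(181,277))]; print("deck",np.mean(k,0))
a,b=Q(285,136,.035),Q(285.5,238,.035); d=a-b
print("pots mid",(a+b)/2,"len",np.linalg.norm(d),"ang",np.arctan2(d[1],d[0]),"hubtop",Q(285.5,193,.065))
A=cv2.imread("pics/mix.png")[155:235,235:315];B=cv2.imread("pics/rot.png")[100:265,240:330]
A=cv2.convertScaleAbs(cv2.resize(A,(400,400),interpolation=2),alpha=1.4)
cv2.imwrite("pics/z.png",np.hstack([A,cv2.resize(B,(327,600))[:400] if 0 else cv2.resize(B,(218,400))]))
E
python3 s3.py
```

```text
ribs mid [0.49144144 0.22984774] len 0.17948758384231575 ang 0.2783070073877627
deck [0.49409845 0.23061516]
pots mid [ 0.49949805 -0.24082603] len 0.10429533513437882 ang 0.18472370344083522 hubtop [ 0.50380439 -0.23973031]
```

View pics/z.png

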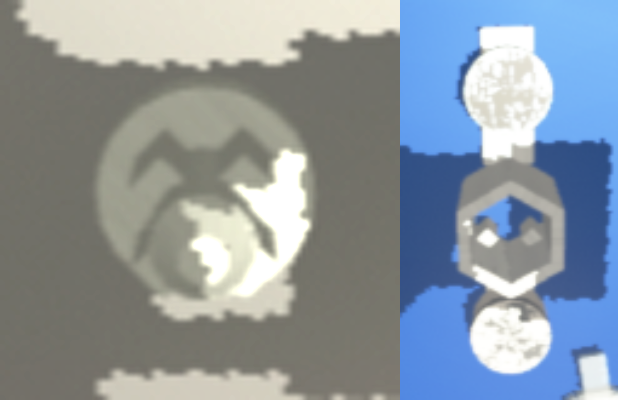

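```bash
cat > s4.py <<'E'
from h import *
import json
m=json.load(open("mix.json"));r=json.load(open("rot.json"))
print("collar",ray(m,275.6,194,.085)[:2],"tip",ray(m,276,205,.126)[:2])
h=ray(r,285.9,198.3,.065)[:2]; print("hub",h)
p=(h+[.4995,-.2408])/2; q=down(.185-np.pi/2)
manip.servo_line([*p,.12],q,vel=.1); manip.servo_line([*p,.033],vel=.08)
print(manip.current_tool_pos(),manip.current_force())
effector.close(40); print(manip.current_finger_gap(),manip.current_gripper_force())
manip.servo_line([*p,.20],vel=.12); manip.sleep(.3)
print(manip.current_tool_pos(),manip.current_force(),manip.current_clock(),manip.current_finger_gap())
snap("wrist","pics/held.png")
A=cv2.imread("pics/held.png")[60:340,160:410]; cv2.imwrite("pics/heldz.png",cv2.resize(A,None,fx=2,fy=2))
E
python3 s4.py
```

```text
collar [0.4910802  0.22987825] tip [0.49322048 0.22966498]
hub [ 0.49897689 -0.24097863]
[ 0.49970268 -0.24115593  0.03352511] [ 0.29376567 -0.22485598  0.73289373]
0.03988683484736168 39.995037317276
[ 0.49907111 -0.24088937  0.1996642 ] [-0.08101821  0.32797569 -3.06766033] 8.4833 0.03984742374060395
```

View pics/heldz.png

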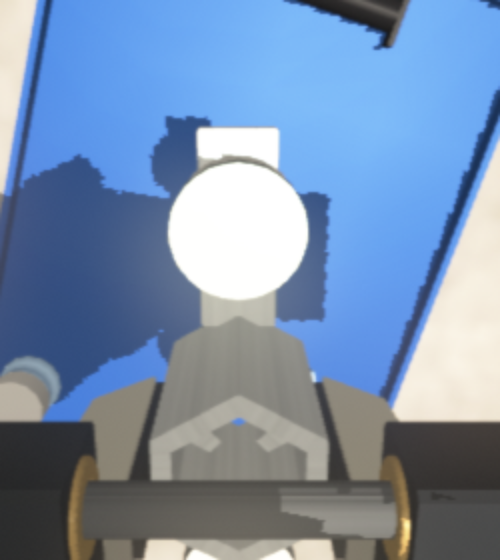

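The rotor is held square: gap 39.9 mm, far pot centre at full-image pixel (279,175). Next I go over the shaft and make a guarded descent.

```bash
cat > s5.py <<'E'
from h import *
c=viewer.get_calibration("wrist"); T=R.from_quat(manip.current_tcp_rot()); t=np.array(manip.current_tool_pos())
d=T.inv().apply(ray(c,279,175,t[2]+.002)-t); print("pot in tool",d)
dx=np.clip(d[0]-.052,-.003,.003)
RIB=.272; C=np.array([.4912,.2298])
phi=.70; q=down(RIB+phi-np.pi/2); X=R.from_quat(q).apply([1,0,0])[:2]
p=C-dx*X
manip.servo_line([*t[:2],.24],vel=.2); manip.move_pose([*p,.20],q)
manip.servo_line([*p,.165],vel=.08); manip.sleep(.3)
f0=np.array(manip.current_force()); t0=np.array(manip.current_wrist_torque()); np.save("f0.npy",np.r_[f0,t0,dx]); print("f0",f0,t0,manip.current_clock())
z=.165
while z>.114:
    z-=.002; manip.servo_line([*p,z],vel=.03)
    f=np.array(manip.current_force())-f0; print(round(z,3),np.round(manip.current_tool_pos(),4),f.round(1))
    if np.linalg.norm(f)>6: break
print(manip.current_clock())
E
python3 s5.py
```

```text
pot in tool [ 5.17967103e-02  9.17971744e-05 -2.02266915e-03]
f0 [-0.07563287  0.09591514 -2.96730304] [-0.02950418  0.10628674  0.10700076] 11.5
0.163 [0.4912 0.23   0.1629] [-0.   0.5 -0.1]
0.161 [0.4912 0.2299 0.1608] [ 0.4 -0.2  0.5]
0.159 [0.4912 0.2299 0.1588] [-0.5 -0.6 -0.3]
0.157 [0.4912 0.2299 0.1568] [ 0.7 -0.6 -0.5]
0.155 [0.4912 0.2299 0.1548] [ 0.2  1.1 -0.8]
0.153 [0.4912 0.2299 0.1528] [ 0.  -0.4 -0.7]
0.151 [0.4912 0.2299 0.1508] [ 0.3  0.4 -0. ]
0.149 [0.4912 0.2299 0.1488] [-0.4  0.8  0.9]
0.147 [0.4912 0.2299 0.1468] [ 0.3 -0.1 -0.2]
0.145 [0.4912 0.2301 0.1449] [-0.1  0.4  0.2]
0.143 [0.4912 0.2301 0.1428] [-0.1  0.8 -1. ]
0.141 [0.4912 0.2301 0.1409] [ 0.5  0.7 -0.7]
0.139 [0.4913 0.2301 0.1389] [ 0.6  1.2 -0.4]
0.137 [0.4913 0.2301 0.1369] [0.  1.1 0. ]
0.135 [0.4913 0.2301 0.1349] [ 0.5  1.5 -0.5]
0.133 [0.4916 0.2302 0.1331] [1.  1.8 0.7]
0.131 [0.4917 0.2304 0.1309] [ 2.1  3.1 -1.8]
0.129 [0.4917 0.2305 0.129 ] [ 2.7  4.6 -1.5]
0.127 [0.4917 0.2306 0.1271] [2.4 4.3 0.4]
0.125 [0.4917 0.2307 0.1251] [1.9 5.1 0.2]
0.123 [0.4917 0.2307 0.123 ] [2.6 5.  0.8]
0.121 [0.4917 0.2307 0.121 ] [3.4 3.9 1.4]
0.119 [0.4917 0.2308 0.119 ] [2.9 5.6 0.8]
17.25
```

It meshed without a search: the TCP is at 0.119, below the 0.133 ledge. I'll relax the side load, lower it home, and then turn it.

```bash
cat > s6.py <<'E'
from h import *
s=np.load("f0.npy"); f0,t0=s[:3],s[3:6]
p=np.array([.4920,.2316]); manip.servo_line([*p,.119],vel=.03)
st=lambda n:print(n,np.round(manip.current_tool_pos(),4),(np.array(manip.current_force())-f0).round(1),(np.array(manip.current_wrist_torque())-t0).round(2),round(manip.current_clock(),2))
st("nudge")
z=.119
while z>.1105:
    z-=.001; manip.servo_line([*p,z],vel=.03); f=np.array(manip.current_force())-f0; st("d")
    if f[2]>6 or np.linalg.norm(f)>14: break
zt=manip.current_tool_pos()[2]+.0004
RIB=.272
for phi in np.arange(.6,-.01,-.1):
    manip.servo_line([*p,zt],down(RIB+phi-np.pi/2),vel=.03); st(f"phi{phi:.1f}")
    if np.linalg.norm(np.array(manip.current_force())-f0)>25: break
im,c=snap("wrist","pics/turned.png"); snap("top","pics/top1.png"); print(manip.current_finger_gap())
E
python3 s6.py
```

```text
nudge [0.4917 0.2311 0.1187] [2.2 2.4 1.1] [ 0.66 -0.39 -0.06] 17.5
d [0.4918 0.2311 0.1177] [2.2 1.7 0. ] [ 0.42 -0.38 -0.04] 17.75
d [0.4918 0.2312 0.1168] [ 1.7  1.7 -0.6] [ 0.3  -0.32 -0.09] 18.0
d [0.4918 0.2313 0.1158] [ 1.5  1.1 -0.1] [ 0.18 -0.24 -0.05] 18.25
d [0.4918 0.2314 0.1148] [ 1.   0.7 -0.3] [ 0.06 -0.19 -0.11] 18.5
d [0.4919 0.2314 0.1139] [-0.4 -0.3  0.6] [-0.07 -0.08 -0.12] 18.75
d [0.4919 0.2315 0.1139] [-2.3  0.   9.8] [-0.38  0.61 -0.12] 19.0
phi0.6 [0.492  0.2314 0.1141] [ 1.7 -0.2 -1.6] [-0.01 -0.29  0.  ] 19.25
phi0.5 [0.4921 0.2313 0.1141] [ 2.  -0.6 -1.9] [-0.14 -0.38 -0.04] 19.5
phi0.4 [0.4922 0.2312 0.1141] [ 2.7 -0.6 -2.9] [-0.25 -0.54 -0.04] 19.75
phi0.3 [0.4922 0.2311 0.1141] [ 2.8 -0.9 -3. ] [-0.47 -0.75 -0.02] 20.0
phi0.2 [0.4923 0.231  0.1141] [ 3.8 -3.2 -4.5] [-0.75 -0.95 -0.05] 20.25
phi0.1 [0.4923 0.2308 0.1141] [ 4.  -3.4 -3.8] [-0.83 -0.94 -0.03] 20.5
phi0.0 [0.4924 0.2307 0.1142] [ 4.3 -3.1 -5. ] [-0.88 -0.98  0.02] 20.75
0.04014897554911955
```

View pics/turned.png

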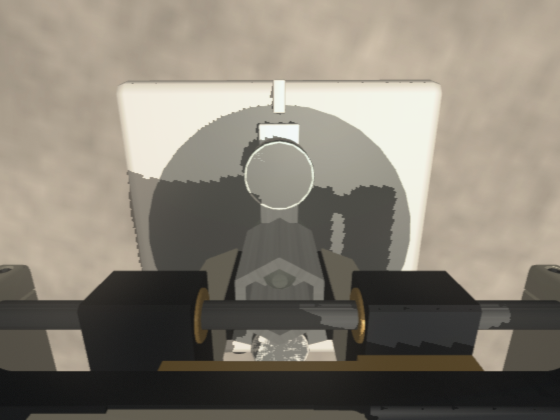

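The arm tip (279,132) lines up with the rib (279,95). I'll ease it down, release, retreat and check.

```bash
cat > s7.py <<'E'
from h import *
s=np.load("f0.npy"); f0=s[:3]
p=np.array(manip.current_tool_pos())
manip.servo_line([*p[:2],p[2]-.0006],vel=.02); print(np.array(manip.current_force())-f0)
effector.open_jaws(); manip.sleep(.2); print(manip.current_finger_gap(),manip.current_force())
manip.servo_line([*p[:2],.215],vel=.1); manip.sleep(.2); im,c=snap("wrist","pics/end.png")
P=lambda u,v,z:ray(c,u,v,z); print(manip.current_clock(),manip.current_force())
import json; json.dump({k:np.array(v).tolist() for k,v in c.items()},open("end.json","w"))
E
python3 s7.py
```

```text
[ 2.1958172  -3.6177646   3.44668101]
0.09175763095228254 [-0.60698966 -0.04675476  0.50832006]
23.6833 [-0.36774893 -0.29500447 -0.23091619]
```

View pics/end.png

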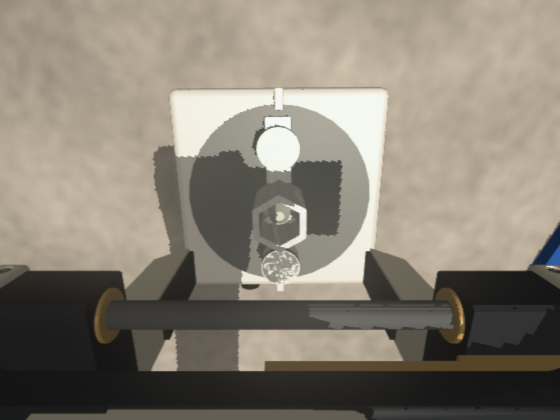

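Ribs are at (279,98) and (280.5,287), pots at (278,149) and (281,267): aligned to about 0.02 rad. One last check on height, then I hand it in.

Run:
```python
from h import *
import json
c=json.load(open("end.json")); 
for z in(.115,.135):
    a,b=ray(c,278,149,z)[:2],ray(c,281,267,z)[:2]; d=a-b; print(z,np.linalg.norm(d),(a+b)/2,np.arctan2(d[1],d[0]))
a,b=ray(c,279,98,.079)[:2],ray(c,280.5,287,.079)[:2]; d=a-b; g=np.linalg.norm(d); print(g,(a+b)/2,np.arctan2(d[1],d[0]))
print(ray(c,279.5,224,.145))
manip.hand_in(); print(manip.current_clock())
```

```text
0.115 0.1036044438146251 [0.49180643 0.22963142] 0.2974475338461554
0.135 0.09555364660599758 [0.49815689 0.23145395] 0.2974475338461557
0.18434368285324132 [0.4901989  0.22887785] 0.28114401396113936
[0.49180723 0.22976369 0.145     ]
the job is handed in; nothing more can be done
the job is handed in; nothing more can be done
```

The rotor is fitted on the mixer shaft, home on the collar, arms about 0.02 rad off the rib line, released, and handed in at about 24 s; my own checks passed but I haven't seen the judge's result.

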